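# Unlock the culture box and slide its lid open

### The job

The steel culture box on the lab bench is locked: the small lock slide at its front has its bolt between two lugs on the lid. Pull the lock slide straight back, away from the box, to its stop, then slide the lid open along the box (to the left, as seen from the lock side) as far as it goes, leave both there and let go.

Things in the scene. Friction and masses are not known exactly. Their poses are not given: they have to be found in the camera images.
- lock (a joint): travel of the lock slide in m: about 0 to 0.006 at the start (locked), 0.030 at the stop (fully back). It slides along the -x axis of lock_tab, away from the box. From 0 to 0.016 the bolt blocks the lid. It stays where it is left; about 1.5 N moves it.
- lid (a joint): travel of the lid in m: 0 shut, 0.090 at the stop (fully open). It slides level along the +y axis of lid_grip. It stays where it is left; about 2 N moves it once the lock is back (while locked it has 2 mm of play).
- lock_tab (a point): Small upright black tab, 14 (x) by 20 (y) by 32 mm tall, on the steel bolt of the lock slide, on a bracket at the front (-x side) of the steel box. This point is on its axis, 93 mm above the bench: tab top 12 mm above it, bolt's top 20 mm below, bracket 27 mm below. Axes: z up, x from tab towards the box, y along the box. It is 45 mm out from the box's front wall when locked; moves with the slide.
- lid_grip (a point): Large upright black bar, 70 (x) by 14 (y) by 34 mm tall, on the flat aluminium lid of the fixed steel box (120 x 200 mm, lid top 64 mm above the bench). This point is on its axis, 85 mm above the bench: bar top 13 mm above it, lid 21 mm below. Axes: z up, x across the box, y along it, the way the lid opens. Shut and locked it lies 117 mm in x, 60 mm in y from the lock tab; moves with the lid.

How it is judged:
On the way, in this order (a step that is already met when the one before it is completed fails the run):
1. the lock slide is pulled back (20 mm or more of its 30 mm) while the lid is still shut (value of joint lock above 0.02 m and value of joint lid below 0.01 m), for 0.2 s.
2. the lid is slid open (75 mm or more of its 90 mm) (value of joint lid above 0.075 m), for 0.2 s.
At the end, for the whole second after the job is handed in: The lock slide is back by 20 mm or more of its 30 mm, the lid is open by 75 mm or more of its 90 mm, and the lid is at rest (value of joint lock above 0.02 m and value of joint lid above 0.075 m and velocity of joint lid between -0.01 and 0.01 m/s); the robot touches nothing.
It also fails if it takes over 40 s, if anything falls off the work surface, if the arm or the gripper's body presses on something with over 40 N, if the wrist force passes 120 N, or if a joint passes its speed limit or range.

### The arm

A 6-joint arm with a two-finger parallel gripper is mounted at the origin on the work surface. World frame = base frame: x ahead of the robot, y to its left, z up, the work surface at z = 0. Lengths are in m, angles in rad, forces in N, time in s.
With the tool pointing down it reaches from about 0.35 to 0.975 m from the base axis. Payload 7.1 kg.
Tool frame: the origin (TCP) lies midway between the tips of the shut fingers; the grasp point (between the pads) lies 19 mm behind it; z points along the fingers, y is the line along which they close (so a half turn about z gives the same grasp; the last joint's range is limited). The gripper opens to 88 mm and grips with 3 to 60 N. Pads are 20 mm wide; open, the fingers measure 115 mm over their backs; the gripper's body (75 mm by 178 mm) begins 61 mm behind the grasp point.
Start: joints at [1.181, 0.423, 1.63, -0, 1.089, -0.019], TCP at [0.226, 0.583, 0.223] pointing down, gripper open.
Joint ranges: [-3, 3], [-0.9, 2.11], [0.09, 2.58], [-1.31, 4.45], [0.11, 2.69], [-2.54, 2.54]. Speed limits (rad/s): [2.39, 2.39, 3.01, 3.14, 3.14, 3.14].

### API

Orientations are given as a unit quaternion [w, x, y, z].
In Python, from station import move_pose, movel, movej, command_gripper, wait, inverse_kinematics, read_camera, camera_info, MotionError, job_done, get_time, get_joint_pos, get_qvel, get_effort, get_tcp_pos, get_ee_rot, get_ft_force, get_ft_torque, get_grip_width, get_finger_force gives the robot as it stands. Calls block until the motion is done:
- move_pose(position, orientation): joint-space move of the TCP to a pose.
- movel(position, frame=None, v=0.15, until_force=None): straight line of the TCP; frame=None keeps the orientation; v is the mean speed in m/s. With until_force (N) it stops when the force on the tool has changed by that much, and returns True; else False.
- movej(angles): joint-space move.
- command_gripper(opening): opening from 0.0 (shut) to 1.0 (fully open); the grip force is fixed at half the most; returns when the fingers have stopped.
- wait(seconds).
- inverse_kinematics(position, orientation): joint angles nearest the present ones, or None.
- read_camera(name): name is "side" or "top"; returns the picture (400x640x3 uint8, red, green, blue); there is no depth.
- camera_info(name): a dict with "intrinsics" (3x3 intrinsics, pixels), "T" (4x4, takes a point from camera to world coordinates). Camera axes: x right, y up, looking along -z (the intrinsics and any distortion apply to the point x, -y, -z); pixel columns grow to the right and rows downward; lengths in m; the calibration is good to about 2 mm. A picture is of the moment at which its call begins. camera_info takes no time and is no camera call.
A pose or a line that the arm cannot do raises MotionError and nothing moves.
- job_done(): hands the job in; it is judged then, once.
Readings, each from a call of its own:
- get_time(): time.
- get_joint_pos(): joint angles.
- get_qvel(): joint speeds.
- get_effort(): joint torques, N m.
- get_tcp_pos(): TCP position.
- get_ee_rot(): TCP orientation.
- get_ft_force(): force on the tool from outside, world axes, zero at the start.
- get_ft_torque(): the same for the moment, N m.
- get_grip_width(): opening from 0.0 (shut) to 1.0 (fully open).
- get_finger_force(): force on a finger pad.
Only numpy, scipy, OpenCV 4.12 (cv2) and the standard library are available. Lean on these libraries where they do the work, as an engineer would, in place of code of your own. Each camera call takes 0.05 s, during which the arm holds its last target. There are 200 camera calls.

## Working session

There is one attempt and no reset: what is moved stays moved. The work goes in short steps, each a Python script; the robot and the scene stay as the last script left them, time stands still between calls to the robot, and variables do not carry over. Pictures are saved under pics/ and viewed, at most 10 in all, crops included, and the job is handed in when it is done.

```bash
mkdir -p pics; python3 - <<'E'
from station import *
import cv2
for n in("top","side"):
    im=read_camera(n); cv2.imwrite(f"pics/{n}0.png",im[:,:,::-1]); print(n,camera_info(n))
print(get_time(),get_ee_rot())
E
```

```text
top {'intrinsics': array([[493.39187046,   0.        , 309.35424552],
       [  0.        , 493.39187046, 203.1012991 ],
       [  0.        ,   0.        ,   1.        ]]), 'T': array([[ 0.00943683,  0.98853329, -0.15070796,  0.44279602],
       [-0.99994043,  0.00850227, -0.00684428, -0.01454048],
       [-0.00548443,  0.15076357,  0.98855464,  0.75948504],
       [ 0.        ,  0.        ,  0.        ,  1.        ]])}
side {'intrinsics': array([[432.28903696,   0.        , 314.57027294],
       [  0.        , 432.28903696, 200.56122533],
       [  0.        ,   0.        ,   1.        ]]), 'T': array([[-0.75133734,  0.40650225, -0.51985394,  0.20105863],
       [-0.65989596, -0.45631492,  0.59692044,  0.36064599],
       [ 0.0054324 ,  0.79153813,  0.61109563,  0.49590822],
       [ 0.        ,  0.        ,  0.        ,  1.        ]])}
0.1 [-1.24758845e-04  1.84341230e-01  9.82862083e-01 -6.49757764e-04]
```

View pics/top0.png

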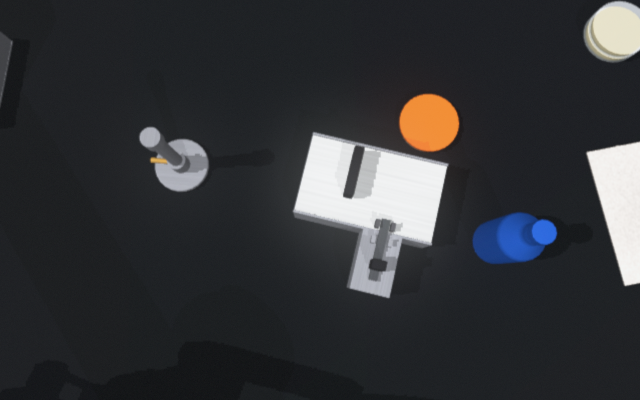

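View pics/side0.png

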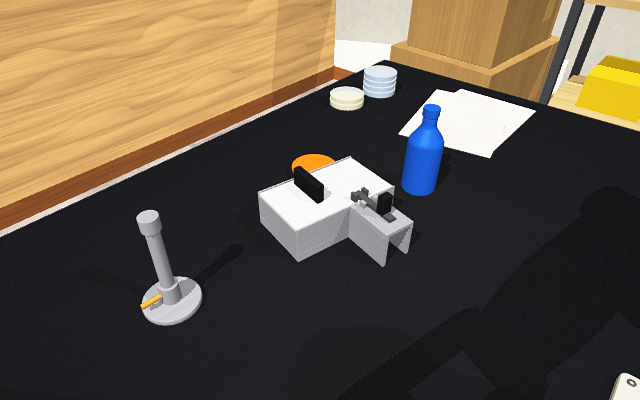

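The top view shows the lid (corners about (314,133), (447,163), (432,243), (294,212)), the bar at (353,172) and the tab at (378,265). In the side view the bar is at (309,184) and the tab at (384,203). The burner at (180,165) and the bottle at (515,238) are obstacles.

```bash
cat > h.py <<'E'
import numpy as np, cv2
from station import *
def ray(n,px,z):
    c=camera_info(n); K,T=c["intrinsics"],c["T"]
    d=np.linalg.inv(K)@[px[0],px[1],1]; d=T[:3,:3]@[d[0],-d[1],-d[2]]; o=T[:3,3]
    return o+d*(z-o[2])/d[2]
def blobs(im,roi,thr):
    u0,v0,u1,v1=roi; g=im[v0:v1,u0:u1].max(2)
    m=(g<thr).astype(np.uint8)
    return m
E
python3 - <<'E'
from h import *
im=cv2.imread("pics/top0.png"); g=im.max(2)
m=(im.min(2)>200).astype(np.uint8); m[:, :280]=0; m[:,460:]=0; m=cv2.morphologyEx(m,cv2.MORPH_CLOSE,np.ones((25,25)))
c=max(cv2.findContours(m,0,2)[0],key=cv2.contourArea)
b=cv2.boxPoints(cv2.minAreaRect(c)); print(b)
W=np.array([ray("top",p,.064) for p in b]);print(W.round(4))
for i in range(4):
    e=W[(i+1)%4]-W[i]; print(np.linalg.norm(e),np.degrees(np.arctan2(e[1],e[0])))
for n,(r,z) in {"bar":((335,140,375,205),.098),"tab":((362,250,395,280),.105)}.items():
    u0,v0,u1,v1=r; k=(g[v0:v1,u0:u1]<40).astype(np.uint8)
    c=max(cv2.findContours(k,0,2)[0],key=cv2.contourArea); R=cv2.minAreaRect(c+np.array([u0,v0])); q=np.array([ray("top",p,z) for p in cv2.boxPoints(R)])
    print(n,R,q.mean(0).round(4),q.round(4).tolist())
a=cv2.resize(im[130:310,285:455],None,fx=2.3,fy=2.3,interpolation=2)
s=cv2.imread("pics/side0.png")[150:270,250:420]; s=cv2.resize(s,(391,276),interpolation=2)
o=np.zeros((max(a.shape[0],276),a.shape[1]+391,3),np.uint8); o[:a.shape[0],:a.shape[1]]=a;o[:276,a.shape[1]:]=s
o=np.clip(o.astype(float)*1.0,0,255).astype(np.uint8); cv2.imwrite("pics/crop.png",o)
E
```

```text
[[294.10828 209.7008 ]
 [312.4126  133.73798]
 [448.46472 166.5216 ]
 [430.1604  242.48444]]
[[ 0.5391  0.0119  0.064 ]
 [ 0.6511 -0.0132  0.064 ]
 [ 0.6038 -0.2095  0.064 ]
 [ 0.4942 -0.1802  0.064 ]]
0.11473921301265524 -12.6361821667459
0.2019242593258578 -103.53846573511596
0.11344060106828766 165.02145850214305
0.19727093630065104 76.84498295027831Traceback (most recent call last):
  File "<stdin>", line 11, in <module>
ValueError: max() iterable argument is empty
```

```bash
python3 - <<'E'
from h import *
im=cv2.imread("pics/top0.png"); g=im.max(2)
print(g[255:276:2,362:396:2]); print(g[172,340:375],g[268,378])
for n,(r,z) in {"bar":((335,140,375,205),.098),"tab":((362,250,395,280),.105)}.items():
    u0,v0,u1,v1=r; k=(g[v0:v1,u0:u1]<60).astype(np.uint8)
    c=max(cv2.findContours(k,0,2)[0],key=cv2.contourArea); R=cv2.minAreaRect(c+np.array([u0,v0])); q=np.array([ray("top",p,z) for p in cv2.boxPoints(R)])
    print(n,R,q.mean(0).round(4),q.round(4).tolist())
a=cv2.resize(im[130:310,285:455],None,fx=2.3,fy=2.3,interpolation=2)
s=cv2.imread("pics/side0.png")[150:270,250:420]; s=cv2.resize(s,(391,276),interpolation=2)
o=np.zeros((max(a.shape[0],276),a.shape[1]+391,3),np.uint8); o[:a.shape[0],:a.shape[1]]=a;o[:276,a.shape[1]:]=s
cv2.imwrite("pics/crop.png",o)
E
```

```text
[[189 176 177 175 177 167  99  98  98 100 111 142 190 188 195 190 187]
 [188 176 176 177 176 157  90  94  97  96 120 142 150 147 151 149 145]
 [189 183 178 177 138  66  57  58  64  70 118 140 146 145 145 144 141]
 [189 185 176 174  68  52  59  57  56  57  59  65 103 144 144 143 141]
 [187 190 182 165  57  55  58  59  58  58  57  58  69 145 144 142 141]
 [186 191 190 159  47  56  59  59  58  57  57  57  86 146 144 140 142]
 [187 192 192 136  48  54  57  58  59  58  56  55 103 145 144 140 142]
 [187 190 190 169  91  67  54  50  51  53  55  57 128 143 146 142 137]
 [189 189 188 175 107 104  98  92  81  95 109 134 166 165 184 183 168]
 [190 190 188 167 102 103 100 102 109 140 159 188 193 189 187 188 141]
 [190 191 186 158 100 103 102 100 119 150 191 187 193 190 186 187  93]]
[234 233 233 233 233 232 232 220 133  75  69  70  68  68  68  69  69  71
  94 157 190 193 194 193 194 194 195 194 193 193 192 191 188 187 188] 56
bar ((364.5, 142.0), (4.0, 19.0), 90.0) [ 0.6297 -0.0853  0.098 ] [[0.6324, -0.0722, 0.098], [0.6326, -0.0985, 0.098], [0.6269, -0.0984, 0.098], [0.6267, -0.0722, 0.098]]
tab ((377.3529968261719, 264.5882568359375), (15.037208557128906, 10.186494827270508), 14.03624439239502) [ 0.4615 -0.1003  0.105 ] [[0.4573, -0.089, 0.105], [0.4703, -0.0924, 0.105], [0.4657, -0.1115, 0.105], [0.4528, -0.1081, 0.105]]
```

View pics/crop.png

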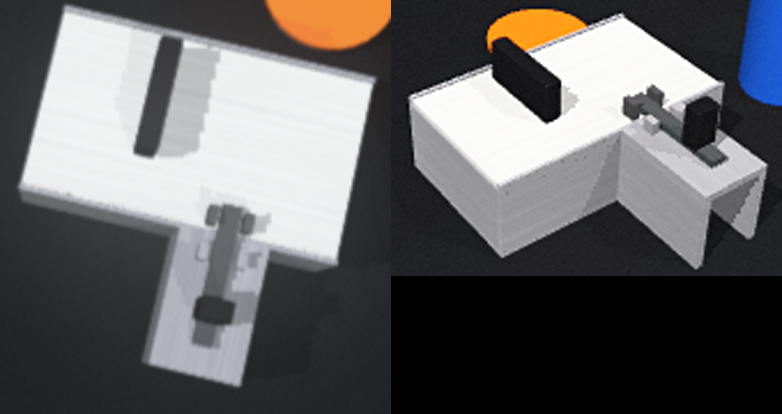

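The crop shows the tab top at top pixel (377,265) and side pixel (385,196), and the bar top at top pixel (354,172) and side pixel (309,177). The tab measures about 13 x 20 mm, as it should. I'll cross-check both views, then approach.

```bash
python3 - <<'E'
from h import *
t=[ray("top",(377.4,264.6),.105),ray("side",(385.2,195.7),.105)]
b=[ray("top",(354.1,171.7),.098),ray("side",(308.7,177),.098)]
print(np.round(t,4),np.round(b,4))
a=np.radians(-13.9);X=np.array([np.cos(a),np.sin(a)]);Y=np.array([-X[1],X[0]])
for i in range(2):
    d=(b[i]-t[i])[:2]; print("bar-tab in box axes",d@X,d@Y)
print("bottle",ray("top",(492,242),0),"burner",ray("top",(182,165),0))
q=[0,np.sin(-a/2),np.cos(a/2),0]
p=np.mean(t,0); print(p)
print(inverse_kinematics([p[0],p[1],.076],q))
if np.linalg.norm(t[0]-t[1])<.012:
    move_pose([p[0],p[1],.2],q); print(get_tcp_pos(),get_ee_rot(),get_time())
    for n in("top","side"): cv2.imwrite(f"pics/{n}1.png",read_camera(n)[:,:,::-1])
E
```

```text
[[ 0.4615 -0.1003  0.105 ]
 [ 0.4622 -0.1008  0.105 ]] [[ 0.5876 -0.0708  0.098 ]
 [ 0.5879 -0.0686  0.098 ]]
bar-tab in box axes 0.11537002000381925 0.05896127472183743
bar-tab in box axes 0.11429177521812842 0.061447223099667575
bottle [ 0.50057612 -0.29030247  0.        ] burner [0.61766881 0.19224988 0.        ]
[ 0.46183577 -0.10057764  0.105     ]
[-2.39609120e-01  4.47384885e-01  2.05077894e+00 -4.44089210e-16
  6.43428829e-01 -1.56780468e+00]
[ 0.46211267 -0.10008694  0.2000399 ] [9.80099509e-05 1.20611164e-01 9.92699822e-01 4.04205251e-05] 2.6583
```

Both views agree within 2 mm, and the bar-to-tab offset matches the spec. Next I'll grip the tab and pull the lock.

```bash
python3 - <<'E'
from h import *
a=np.radians(-13.9);X=np.array([np.cos(a),np.sin(a),0])
p=np.array([.4618,-.1004,.076])
print("contact",movel(p,v=.1,until_force=8))
command_gripper(0.0); print("width",get_grip_width()*88,get_finger_force(),get_ft_force())
s=get_tcp_pos()
print("stop",movel(p-X*.036,v=.04,until_force=10)); wait(.3)
e=get_tcp_pos(); print(e,(e-s)@X,get_ft_force(),get_grip_width()*88,get_time())
cv2.imwrite("pics/top2.png",cv2.resize(read_camera("top")[130:330,250:500,::-1],None,fx=2.5,fy=2.5))
E
```

```text
contact False
width 19.867666926476115 29.998160004615784 [ -3.97155373 -11.41774792   1.16496007]
stop True
[ 0.43318697 -0.09552246  0.07593166] -0.02882305668258058 [-0.33535286 -5.55660958  1.62793658] 19.787792854080895 6.225
```

View pics/top2.png

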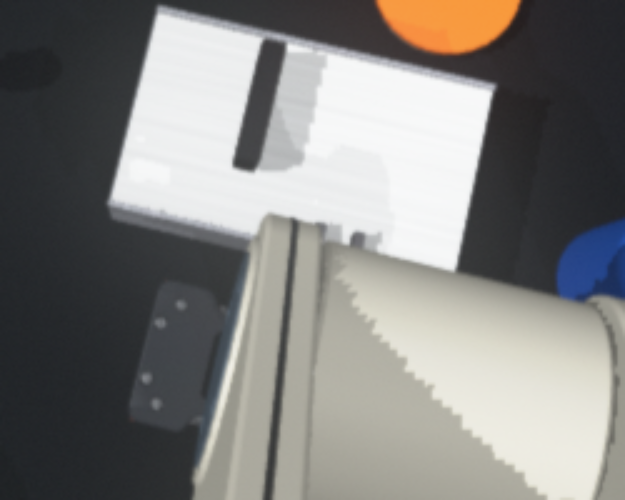

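The picture shows the lid still shut, with the bar at crop (260,105). The arm hides the tab, but it is still gripped (19.8 mm) and moved 28.8 mm until the stop force. I'll release and check with the side camera above the bar.

```bash
python3 - <<'E'
from h import *
a=np.radians(-13.9);q=[0,np.sin(-a/2),np.cos(a/2),0]
command_gripper(1.0)
e=get_tcp_pos(); movel([e[0],e[1],.17],v=.15)
movel([.5885,-.0698,.17],v=.2); print(get_tcp_pos(),get_ft_force(),get_time())
cv2.imwrite("pics/side3.png",cv2.resize(read_camera("side")[120:280,220:460,::-1],None,fx=3,fy=3))
E
```

```text
[ 0.58725605 -0.06977583  0.16921792] [ 0.0142071   0.57041716 -0.52970936] 9.125
```

View pics/side3.png

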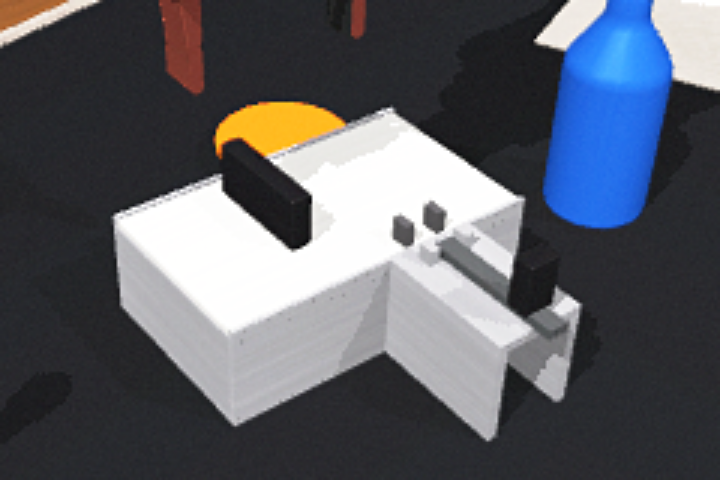

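The bolt (crop (470,265)) is well clear of the lugs (400,230) and (433,215), the tab is back at (535,275), and the lid is shut. Now the lid.

```bash
python3 - <<'E'
from h import *
a=np.radians(-13.9);Y=np.array([-np.sin(a),np.cos(a),0]); p=np.array([.5885,-.0698,.073])
print("contact",movel(p,v=.1,until_force=8))
command_gripper(0.0); print("width",get_grip_width()*88,get_finger_force(),get_ft_force())
s=get_tcp_pos()
print("stop",movel(p+Y*.097,v=.06,until_force=15)); wait(.2)
e=get_tcp_pos(); print((e-s)@Y,get_ft_force(),get_grip_width()*88,get_time())
if (e-s)@Y>.08:
    command_gripper(1.0); movel([e[0],e[1],.2],v=.15); wait(.3)
    print(get_ft_force(),get_grip_width(),get_time())
    cv2.imwrite("pics/side4.png",cv2.resize(read_camera("side")[120:280,220:460,::-1],None,fx=3,fy=3))
E
```

```text
contact False
width 13.826233415209638 29.991137087345123 [-0.18485224 -0.42171632  0.29990493]
stop True
0.08928729052978777 [-0.28004439 -1.19696958  3.90098017] 14.061884495523504 12.9583
[0.06393752 0.09295568 0.61668638] 1.0023432446583669 15.4583
```

View pics/side4.png

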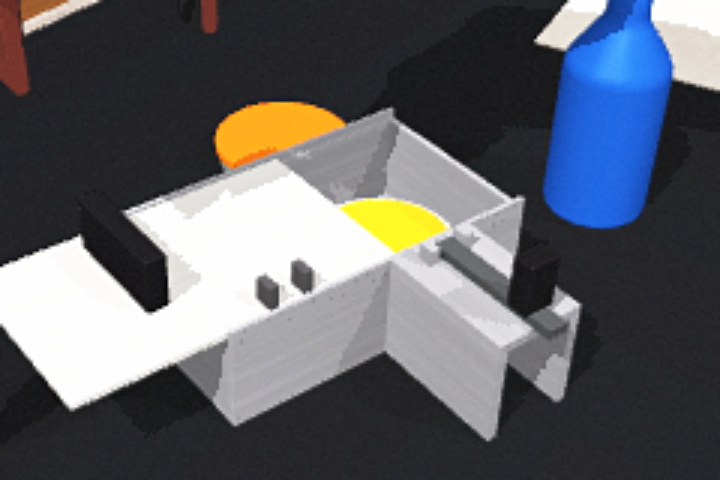

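The lid is open (bar now at crop (125,250)), the lock is still back at (535,275), and the gripper is clear.

```bash
python3 -c "
from station import *
print(job_done())"
```

```text
the job is handed in; nothing more can be done
None
```

The lock slide was pulled back about 29 mm and the lid slid open about 89 mm, each until it met its stop; both were left there, the gripper is clear, and the job was handed in at about 15.5 s (the hand-in returned no verdict).

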